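Set a worn bench supply's selector by its clicks and switch it on

TASK

Get the bench power supply ready for the opened laptop. The scale round its selector knob has worn off, so first turn the knob anticlockwise all the way back to its stop, letting go and taking fresh holds between the guard hoops as often as it needs, then turn it clockwise exactly five clicks; only with the selector set there, switch the supply on by pushing the raised half of its rocker switch down until it snaps over. Leave the screw dish, the screwdriver and the two little cards lying where they are.

Things in the scene. Friction and masses are not known exactly. Their poses are not given: they have to be found in the camera images.
- psu: Bench supply, fixed to the table: grey wedge-shaped case 195 mm deep (x, front to back), 240 mm wide (y, to its left), 54 mm high in front. The white panel on top slopes up 18 degrees towards the back for 175 mm to 111 mm high, then 20 mm of flat top. Knob on the panel's left, rocker on its right, flush display behind. Two terminals stick 20 mm out of the front. Origin: centre of the underside.
- knob_axis (a point): Where the selector knob's axis meets the panel. z: along the axis, square out of the panel; x up the slope; y left. The knob: black fluted round, 36 mm diameter (38 over the flutes), top 27 mm above the panel, aluminium cap with a raised black pointer rib. It can be gripped at any angle the hoops leave free. Nothing else stands within 70 mm in +x or -x.
- guard_left (a point): Middle of the left guard hoop's top bar, 33 mm from the knob's axis (+y), 22 mm above the panel. The hoop: 6 mm steel rod, set crosswise (along y), 22 to 44 mm from the axis, 25 mm high. The hoops keep fingers from passing left or right of the knob: 19 mm wide ones, in front of and behind it (closing along x), can swing about 50 degrees either way, so the turn takes several holds.
- guard_right (a point): The same of the right guard hoop, 33 mm from the knob's axis (-y).
- selector (a joint): Angle of the selector knob, rad: 0 at the anticlockwise end stop, growing clockwise as seen from above, other stop 5.236. One click each 0.524 rad (30 degrees). At 0 its pointer stands 150 degrees anticlockwise of straight up the slope. It takes 0.12 N m to leave a position, nothing half way, then it pulls itself into the next; let go, it settles in the nearest. At a stop it turns no further.
- rocker_pivot (a point): Panel surface under the middle of the rocker switch; axes as knob_axis. Black cap, a shallow V 42 mm long (x) and 27 mm wide (y), in a frame 50 x 36 mm, 3 mm high; pivots about y. Off: its far half (+x, up the slope) is raised, outer end about 14 mm above the panel. On: the far half is down, its outer end about 5 mm above the panel and the near half raised.
- rocker (a joint): Angle of the rocker, rad: 0 off (far half raised), 0.44 on (far half down). It holds itself at both ends. About 5 N down onto the far half, 12 to 20 mm up the slope from the pivot, starts it; past 0.22 it snaps over by itself. The stops are rigid.
- laptop: Opened laptop, 300 x 210 mm, 16 mm high with its parts, screen 200 mm tall leaning back 35 degrees on the side away from the supply; fixed, left of the supply, only to be kept clear of. Origin: centre of its underside, x towards the screen.
- screw_dish: Shallow round steel dish with screws, 72 mm across, 18 mm high; loose. Origin: centre of its underside.
- driver: Precision screwdriver, 150 mm long, dark six-sided steel handle 13 mm thick, lying in front of the supply; loose. Origin: under its middle, x along it.
- card_a: Small aluminium plug-in card, 30 x 32 x 7 mm with a short steel plug, in front of the supply on its right; loose. Origin: centre of its underside.
- card_b: The same kind of card, on the left of the supply; loose. Origin: centre of its underside.

How it is judged:
On the way, in this order (a step that is already met when the one before it is completed fails the run):
1. the selector is turned back to its anticlockwise stop, the supply still off (value of joint selector below 0.12 rad and value of joint rocker below 0.2 rad), for 0.1 s.
2. the selector is five clicks up from the stop, let go, the supply still off (value of joint selector between 2.47 and 2.77 rad and contact force between the fingers and psu below 0.5 N and value of joint rocker below 0.2 rad), for 0.2 s.
3. the rocker has snapped over to on (value of joint rocker above 0.36 rad), for 0.1 s.
At the end, for the whole second after the job is handed in: The selector rests five clicks clockwise of its anticlockwise stop (2.618 rad, within 0.15), the rocker is over at on (beyond 0.36 of 0.44 rad), and the dish, screwdriver and cards are within 20 mm of where they lay (value of joint selector between 2.47 and 2.77 rad and value of joint rocker above 0.36 rad and distance of each of screw_dish, driver, card_a, card_b from where it was at the start of the episode below 0.02 m); the robot touches nothing.
It fails at once if the supply is switched on with the selector not at the fifth click (value of joint rocker above 0.25 rad and (value of joint selector below 2.4 rad or value of joint selector above 2.84 rad)).
It fails at once if a loose bystander is pushed away (distance of any of screw_dish, driver, card_a, card_b from where it was at the start of the episode above 0.03 m).
It also fails if it takes over 69 s, if anything falls off the work surface, if the arm or the gripper's body presses on something with over 40 N, if the wrist force passes 120 N, or if a joint passes its speed limit or range.

ROBOT

A 6-joint arm with a two-finger parallel gripper is mounted at the origin on the work surface. World frame = base frame: x ahead of the robot, y to its left, z up, the work surface at z = 0. Lengths are in m, angles in rad, forces in N, time in s.
With the tool pointing down it reaches from about 0.2 to 0.875 m from the base axis. Payload 3.4 kg.
Tool frame: the origin (TCP) lies on the front face of the gripper's body, between the roots of the fingers; the fingertips stand 97 mm ahead of it and the grasp point (between the pads) lies 78 mm ahead of it; z points along the fingers, y is the line along which they close (so a half turn about z gives the same grasp; the last joint's range is limited). The gripper opens to 94 mm and grips with 3 to 60 N. Pads are 16 mm wide; open, the fingers measure 119 mm over their backs; the gripper's body (75 mm by 177 mm) begins 78 mm behind the grasp point.
Start: joints at [-1.243, 0.276, 1.505, -0, 1.361, -0.121], TCP at [0.249, -0.518, 0.303] pointing down, gripper open.
Joint ranges: [-2.89, 2.89], [-0.75, 2.08], [0.22, 2.7], [-1.18, 4.32], [0.11, 2.71], [-2.7, 2.7]. Speed limits (rad/s): [2.57, 2.57, 3.14, 3.14, 3.14, 3.14].

INTERFACE

Orientations are given as a unit quaternion [x, y, z, w].
In Python, from station import arm, cams, workorder gives the robot as it stands.
- The arm moves only by the tool inch_along, called after "Emit:" as name([rows], argument=value, ...), one row to a line, values as JSON. Schema: {"type":"object","properties":{"rows":{"type":"array","items":{"type":"array","items":{"type":"number"},"minItems":4,"maxItems":4},"minItems":1,"maxItems":12},"finger_gap":{"type":"number"},"squeeze":{"type":"number"},"only":{"type":"string"},"quiet":{"type":"boolean"},"lines":{"type":"string"}},"required":["rows"],"additionalProperties":false}. rows is a list of rows, 1 to 12 of them, each of 4 numbers: dx, dy, dz in m, then a turn about the tool's z in rad; each row shifts and turns the commanded pose from where the row before left it, along the tool's axes as they then stand; what a row does not reach is not made up. A row lasts 1/12 s, in which the tool goes at most 0.0417 m and 0.125 rad, less where a joint would pass 70% of its speed; a pose out of reach is approached as far as the arm can. finger_gap is the finger opening in m, set as the call begins (left out keeps the last). The fingers move at their own pace and stop on an object; squeeze is the grip in N (left out, the last holds). Time passes only in rows, so rows that do not move let the fingers close. The tool returns the time, the measured TCP pose, the force, the opening and the grip force at its end. only (a regular expression) keeps the lines of the reply that match it, lines (a string "A,B") keeps lines A to B, and quiet returns only ok. Input that does not fit is refused with a message, and nothing moves.
- arm.get_obs(): the state, without advancing time (a new reading comes with each control period).
- cams.read_camera(name): name is "scene" or "top" or "wrist"; returns a dict with "frame" (400x640x3 uint8, red, green, blue), "K" (3x3 intrinsics, pixels), "distortion" ([k1, k2, p1, p2, k3] as OpenCV has them; the pictures are not rectified), "origin" and "rotation" of the camera in the world. Camera axes: x right, y down, z forward; pixel columns grow to the right and rows downward; lengths in m; the calibration is good to about 2 mm. A picture is of the moment at which its call begins. There is no depth.
- workorder.finish_job(): hands the job in; it is judged then, once.
The state is a dict: "t": time; "q": joint angles; "joint_velocities": joint speeds; "tau": joint torques, N m; "tool_pos": TCP position; "orientation": TCP orientation; "wrist_force": force on the tool from outside, world axes, zero at the start; "torque": the same for the moment, N m; "width": finger opening in m; "finger_force": force on a finger pad.
Only numpy, scipy, OpenCV 4.12 (cv2) and the standard library are available. Lean on these libraries where they do the work, as an engineer would, in place of code of your own. Each camera call takes 0.05 s, during which the arm holds its last target. There are 200 camera calls.

## Working session

There is one attempt and no reset: what is moved stays moved. The work goes in short steps, Python scripts to look and compute and a tool call to move; the robot and the scene stay as the last step left them, time stands still between calls to the robot, and variables do not carry over. Pictures are saved under pics/ and viewed, at most 10 in all, crops included, and the job is handed in when it is done.

```bash
ls; mkdir -p pics; python3 - <<'E'
from station import arm,cams
import cv2
o=arm.get_obs();print({k:(v if not hasattr(v,'tolist') else v.tolist()) for k,v in o.items()})
for n in ["scene","top"]:
    c=cams.read_camera(n);cv2.imwrite(f"pics/{n}0.png",c["frame"][:,:,::-1]);print(n,c["K"],c["distortion"],c["origin"],c["rotation"])
E
```

```text
pics
{'t': 0.0, 'q': [-1.2430091423182255, 0.27656428384393644, 1.5061369763471777, -5.507451104647272e-07, 1.3606808743782346, -0.12101949291747954], 'joint_velocities': [0.0007424139904342305, 0.0012950881407544183, -0.0003514009981753181, -0.00013559652266311535, 0.0003541688920483745, 0.0002967261327691369], 'tau': [-0.00010844362122952589, -40.459277629852295, -23.72304618358612, 0.06998748052865267, 0.03454137244261801, -0.0001475860790378647], 'tool_pos': [0.24934237651108432, -0.5176810928404446, 0.3018205694071622], 'orientation': [0.9749266493996733, 0.222524667688604, -9.260483580210324e-05, -0.0008899352489393436], 'wrist_force': [-0.33332281578465345, -0.058566733979253195, 0.5471684825796866], 'torque': [-0.019553033061856642, 0.027839272090370307, 0.021162118539312512], 'finger_force': 0.0, 'width': 0.0937454465732005}
scene [[416.42328365   0.         324.78166794]
 [  0.         416.42328365 195.58125947]
 [  0.           0.           1.        ]] [-0.04947984  0.          0.          0.          0.        ] [1.27044286 0.27961763 0.63197649] [ 0.51882105  0.71282461 -0.37473914 -0.28683858]
top [[421.38973572   0.         316.9783955 ]
 [  0.         421.38973572 206.07383323]
 [  0.           0.           1.        ]] [-0.06874864  0.          0.          0.          0.        ] [0.38650589 0.0346863  1.07602398] [-0.69559594  0.71563129 -0.0446481   0.04499659]
```

View pics/top0.png

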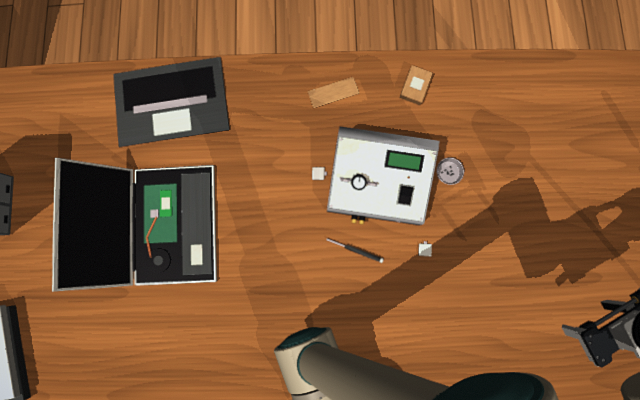

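View pics/scene0.png

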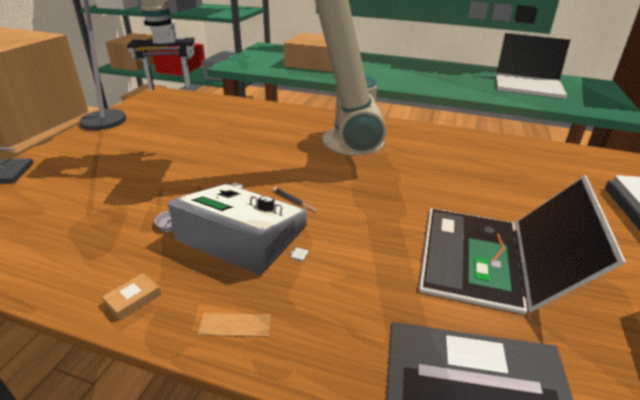

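The top view shows the supply at about (383,175), the knob near (360,182), the rocker near (405,195), the driver near (355,250), the cards near (318,173) and (425,249), and the dish near (451,171). I'll enlarge it next.

```bash
python3 - <<'E'
import cv2
a=cv2.imread("pics/top0.png")[115:265,300:480]
cv2.imwrite("pics/crop1.png",cv2.resize(a,None,fx=4,fy=4,interpolation=cv2.INTER_CUBIC))
E
```

```text
(no output)
```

View pics/crop1.png

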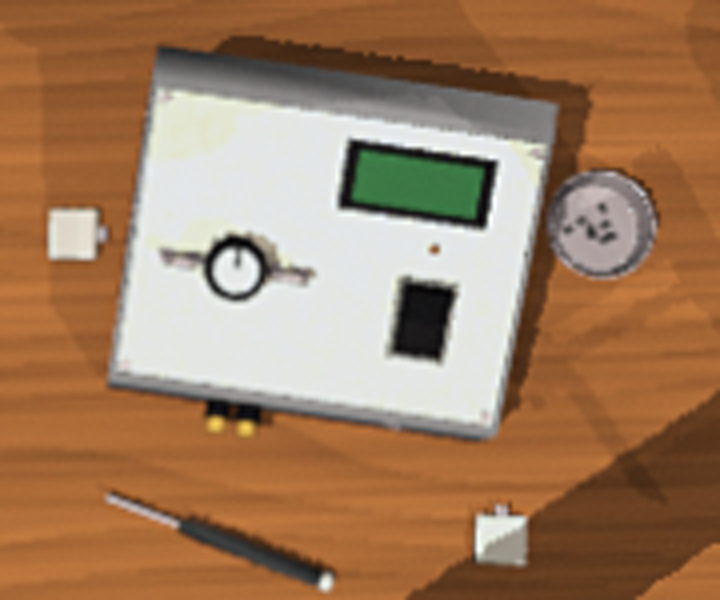

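Crop readings: knob cap (237,268), rocker frame centre (423,320). Case top corners: (160,48), (557,103), (495,437), (108,382). The pointer points roughly straight up the slope, so the selector is near the fifth click already. Next I fit the supply's pose.

```bash
cat > h.py <<'E'
import numpy as np,cv2
from scipy.optimize import least_squares
from scipy.spatial.transform import Rotation as R
def proj(P,c):
    Rc=R.from_quat(c["rotation"]).as_matrix() if np.size(c["rotation"])==4 else np.array(c["rotation"])
    rv,_=cv2.Rodrigues(Rc.T); t=-Rc.T@np.array(c["origin"])
    return cv2.projectPoints(np.array(P,float),rv,t,np.array(c["K"]),np.array(c["distortion"]))[0][:,0]
S,C=np.sin(np.radians(18)),np.cos(np.radians(18))
def panel(s,y,h=0): # s along psu x (horizontal) on panel, height h normal
    return [s-h*S, y, .054+(s+.0975)*np.tan(np.radians(18))+h*C]
def w(p,P): return (R.from_euler('z',p[2]).apply(np.array(P,float)))+[p[0],p[1],0]
E
python3 - <<'E'
from h import *
from station import cams
c=cams.read_camera("top")
f=lambda q:[(q[0]+.5)/4-.5+300,(q[1]+.5)/4-.5+115]
px=np.array([f(q) for q in [(160,48),(557,103),(495,437),(108,382),(155,88),(550,142)]])
B=[[.0975,.12,.111],[.0975,-.12,.111],[-.0975,-.12,.054],[-.0975,.12,.054],[.0775,.12,.111],[.0775,-.12,.111]]
r=least_squares(lambda p:(proj(w(p,B),c)-px).ravel(),[.5,-.1,-.1]);p=r.x
print("psu",p,r.fun.round(1))
k=least_squares(lambda a:(proj(w(p,[panel(a[0],a[1],.027)]),c)-[f((237,268))]).ravel(),[0,.06]).x
rk=least_squares(lambda a:(proj(w(p,[panel(a[0],a[1],.005)]),c)-[f((423,320))]).ravel(),[0,-.06]).x
for n,a in(("knob",k),("rocker",rk)): print(n,a,w(p,[panel(*a)]))
# pointer px directions: up-slope and candidates
K0=np.array(panel(*k,.027))
for d in (0,30,-30):
    e=np.array([np.cos(np.radians(d))*C,-np.sin(np.radians(d)),np.cos(np.radians(d))*S])*.016
    q=proj(w(p,[K0,K0+e]),c);print(d,((q-[300,115]+.5)*4-.5).round(0).tolist())
g=[panel(k[0],k[1]+.033,.022),panel(k[0],k[1]-.033,.022)]
print("guards px",((proj(w(p,g),c)-[300,115])*4).round(0).tolist())
E
```

```text
psu [ 0.58062917 -0.12503744 -0.17230907] [-0.9  0.3  0.   0.9  0.6  0.7  0.1  0.4 -0.8 -1.6  0.9 -0.7]
knob [-0.01704277  0.05528882] [[ 0.57331847 -0.06764525  0.08014214]]
rocker [-0.0338619  -0.06130236] [[ 0.53675795 -0.17962612  0.07467727]]
0 [[237.0, 268.0], [241.0, 241.0]]
30 [[237.0, 268.0], [254.0, 247.0]]
-30 [[237.0, 268.0], [227.0, 243.0]]
guards px [[179.0, 257.0], [291.0, 273.0]]
```

Emit:
inch_along([
  [0.0268,-0.0149,0,0],
  [0.0268,-0.0149,0,0],
  [0.0268,-0.0149,0,0],
  [0.0268,-0.0149,0,0],
  [0.0268,-0.0149,0,0],
  [0.0268,-0.0149,0,0],
  [0.0268,-0.0149,0,0],
  [0.0268,-0.0149,0,0],
  [0.0268,-0.0149,0,0],
  [0.0268,-0.0149,0,0],
  [0.0268,-0.0149,0,0],
  [0.0268,-0.0149,0,0],
], finger_gap=0.06, squeeze=25)

```text
t: 1.15
tool_pos: [0.4622, -0.216, 0.3025]
orientation: [0.975, 0.222, -0.0, -0.0]
wrist_force: [0.4, 0.2, 0.0]
width: 0.06
finger_force: 0.0
```

Emit:
inch_along([
  [0.0268,-0.0149,0,0],
  [0.0268,-0.0149,0,0],
  [0.0268,-0.0149,0,0],
  [0.0268,-0.0149,0,0],
  [0.0268,-0.0149,0,0],
  [0.0268,-0.0149,0,0],
])

```text
t: 1.65
tool_pos: [0.5683, -0.0657, 0.3024]
orientation: [0.975, 0.223, -0.0, -0.0]
wrist_force: [-0.2, -0.4, -0.7]
width: 0.06
finger_force: 0.0
```

Emit:
inch_along([
  [0,0,0,-0.1186],
  [0,0,0,-0.1186],
  [0,0,0,-0.1186],
  [0,0,0,-0.1186],
  [0,0,0,-0.1186],
  [0,0,0,-0.1186],
  [0,0,0,-0.1186],
  [0,0,0,-0.1186],
  [0,0,0,0],
  [0,0,0,0],
])

```text
t: 2.48
tool_pos: [0.5676, -0.0671, 0.3024]
orientation: [0.767, 0.642, -0.0, -0.0]
wrist_force: [0.2, -0.2, 0.1]
width: 0.0601
finger_force: 0.0
```

```bash
cat > look.py <<'E'
import sys,cv2
from h import *
from station import arm,cams
o=arm.get_obs()
Rt=R.from_quat(o["orientation"]).as_matrix()
print("t",round(o["t"],2),"pos",np.round(o["tool_pos"],4),"z",Rt[:,2].round(3),"x",Rt[:,0].round(3),"F",np.round(o["wrist_force"],1),"w",round(o["width"],4),"q6",round(o["q"][5],2))
if len(sys.argv)>1:
    c=cams.read_camera(sys.argv[2] if len(sys.argv)>2 else "wrist");cv2.imwrite(f"pics/{sys.argv[1]}.png",c["frame"][:,:,::-1])
    import pickle;pickle.dump(c,open(sys.argv[1]+".pkl","wb"))
E
python3 look.py w1
```

```text
t 2.48 pos [ 0.5676 -0.0671  0.3024] z [-0.  0. -1.] x [ 0.175  0.985 -0.   ] F [ 0.2 -0.2  0.1] w 0.0601 q6 -0.06
```

View pics/w1.png

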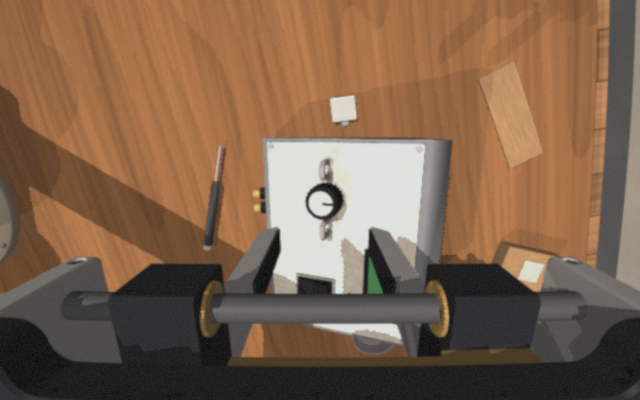

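The wrist view shows the knob at about (323,201), hoops at (326,168) and (325,230), and the pointer to the right, which is up the slope. I'll enlarge it to refine the pose.

```bash
python3 - <<'E'
import cv2
a=cv2.imread("pics/w1.png")[128:258,250:460]
cv2.imwrite("pics/crop2.png",cv2.resize(a,None,fx=3.75,fy=3.75,interpolation=cv2.INTER_CUBIC))
E
```

```text
(no output)
```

View pics/crop2.png

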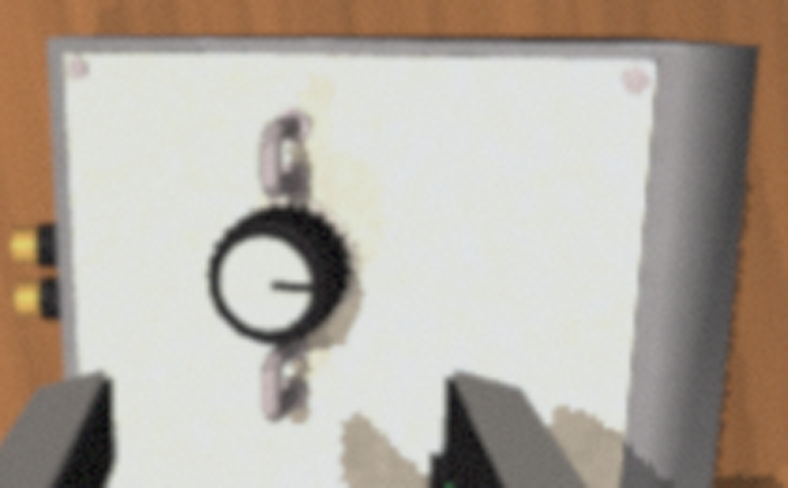

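Crop 2 readings: cap centre (264,284), left hoop bar (270,158), right hoop bar (270,385), front-left case corner (50,40), back-left corner (757,45). The pointer runs to (312,287), about straight up the slope.

```bash
python3 - <<'E'
from h import *
from station import cams
import pickle
ct=cams.read_camera("top");cw=pickle.load(open("w1.pkl","rb"));print(cw["K"][0],cw["origin"])
f=lambda q:[(q[0]+.5)/4-.5+300,(q[1]+.5)/4-.5+115]
g=lambda q:[(q[0]+.5)/3.75-.5+250,(q[1]+.5)/3.75-.5+128]
T=np.array([f(q) for q in [(160,48),(557,103),(495,437),(108,382),(237,268),(423,320)]])
W=np.array([g(q) for q in [(50,40),(757,45),(264,284),(270,158),(270,385)]])
B=[[.0975,.12,.111],[.0975,-.12,.111],[-.0975,-.12,.054],[-.0975,.12,.054]]
def fun(v,s=False):
    p,k,r=v[:3],v[3:5],v[5:7]
    t=proj(w(p,B+[panel(*k,.027),panel(*r,.005)]),ct)-T
    u=proj(w(p,[B[3],B[0],panel(*k,.027),panel(k[0],k[1]+.033,.022),panel(k[0],k[1]-.033,.022)]),cw)-W
    if s: print(t.round(1).tolist(),u.round(1).tolist())
    return np.r_[t.ravel(),u.ravel()]
fun(np.array([ 0.58062917,-0.12503744,-0.17230907,-0.01704277,0.05528882,-0.0338619,-0.06130236]),1)
v=least_squares(fun,[.58,-.125,-.17,-.017,.055,-.034,-.061],loss='soft_l1').x
fun(v,1);print(v.round(4));print("knob",w(v[:3],[panel(*v[3:5])]),"rocker",w(v[:3],[panel(*v[5:7])]))
# knob from wrist alone: cap+guards
kk=least_squares(lambda k:(proj(w(v[:3],[panel(*k,.027),panel(k[0],k[1]+.033,.022),panel(k[0],k[1]-.033,.022)]),cw)-W[2:]).ravel(),v[3:5])
print("wrist only",w(v[:3],[panel(*kk.x)]),kk.fun.round(1))
E
```

```text
[279.9407365    0.         323.95768778] [0.57994409 0.00532792 0.38452597]
[[-0.9, 0.3], [0.0, 0.9], [0.6, 0.7], [0.1, 0.4], [0.0, -0.0], [-0.0, -0.0]] [[-3.1, 0.8], [-2.0, 0.7], [2.1, 1.1], [1.9, 2.1], [2.2, 2.7]]
[[-0.9, -0.6], [-0.0, 0.2], [0.3, -0.1], [-0.1, -0.5], [-0.9, 0.9], [0.0, -0.0]] [[-1.2, 0.0], [0.4, 0.3], [0.2, -0.8], [-0.0, 0.3], [0.2, 0.8]]
[ 0.5827 -0.1248 -0.175  -0.0212  0.0562 -0.0356 -0.0621]
knob [[ 0.57159269 -0.0656787   0.07879034]] rocker [[ 0.53684004 -0.17974932  0.07412242]]
wrist only [[ 0.57149138 -0.06557639  0.07875214]] [ 0.  -0.9 -0.1  0.2  0.1  0.7]
```

Emit:
inch_along([
  [0.002,-0.0024,0.01,0],
  [0,0,0.01,0.12],
  [0,0,0.01,0.12],
  [0,0,0.01,0.12],
  [0,0,0.01,0.12],
  [0,0,0.01,0.12],
  [0,0,0.01,0.12],
  [0,0,0.01,0.12],
  [0,0,0.01,0],
  [0,0,0,0],
], finger_gap=0.056, squeeze=25)

```text
t: 3.42
tool_pos: [0.5642, -0.0643, 0.2101]
orientation: [0.961, 0.276, -0.002, -0.001]
wrist_force: [-0.8, 0.5, -0.6]
width: 0.0561
finger_force: 0.0
```

Emit:
inch_along([
  [0,0,0.006,0],
  [0,0,0.006,0],
  [0,0,0.005,0],
  [0,0,0.0046,0],
  [0,0,0,0],
  [0,0,0,0],
])

```text
t: 3.92
tool_pos: [0.5657, -0.0647, 0.1909]
orientation: [0.961, 0.275, -0.0, -0.0]
wrist_force: [-0.1, -0.3, 0.8]
width: 0.0561
finger_force: 0.0
```

```bash
python3 look.py w2
```

```text
t 3.92 pos [ 0.5657 -0.0647  0.1909] z [-0.  0. -1.] x [ 0.848  0.529 -0.   ] F [-0.1 -0.3  0.8] w 0.0561 q6 0.78
```

Emit:
inch_along([
  [0,0,0,0],
  [0,0,0,0],
  [0,0,0,0],
  [0,0,0,0],
], finger_gap=0.03, squeeze=25)

```text
t: 4.3
tool_pos: [0.5668, -0.0661, 0.1914]
orientation: [0.961, 0.276, 0.001, 0.002]
wrist_force: [2.4, -4.5, -1.9]
width: 0.0362
finger_force: 24.1
```

```bash
python3 look.py
```

```text
t 4.3 pos [ 0.5668 -0.0661  0.1914] z [ 0.003 -0.003 -1.   ] x [0.848 0.53  0.001] F [ 2.4 -4.5 -1.9] w 0.0362 q6 0.78
```

Emit:
inch_along([
  [0,0,0,-0.12],
  [0,0,0,-0.12],
  [0,0,0,-0.12],
  [0,0,0,-0.12],
  [0,0,0,-0.12],
  [0,0,0,-0.12],
  [0,0,0,-0.12],
])

```text
t: 4.88
tool_pos: [0.5664, -0.0649, 0.192]
orientation: [0.764, 0.645, 0.001, 0.001]
wrist_force: [-1.6, 0.3, 4.9]
width: 0.0366
finger_force: 25.3
```

Emit:
inch_along([
  [0,0,0,-0.12],
  [0,0,0,-0.12],
  [0,0,0,-0.12],
  [0,0,0,-0.12],
  [0,0,0,-0.12],
  [0,0,0,-0.12],
  [0,0,0,-0.12],
  [0,0,0,0],
  [0,0,0,0],
])

```text
t: 5.63
tool_pos: [0.5644, -0.0647, 0.1917]
orientation: [0.437, 0.9, -0.001, -0.001]
wrist_force: [-5.5, -0.8, 6.1]
width: 0.036
finger_force: 25.4
```

```bash
python3 look.py w3
```

```text
t 5.63 pos [ 0.5644 -0.0647  0.1917] z [-0.003 -0.    -1.   ] x [-0.618  0.786  0.002] F [-5.5 -0.8  6.1] w 0.036 q6 -0.9
```

Emit:
inch_along([
  [0,0,0,0],
  [0,0,0,0],
  [0,0,0,0],
], finger_gap=0.056, squeeze=25)

```text
t: 5.93
tool_pos: [0.5661, -0.0646, 0.191]
orientation: [0.437, 0.899, 0.0, 0.0]
wrist_force: [-0.1, -0.2, 0.9]
width: 0.0523
finger_force: 0.0
```

```bash
python3 look.py w4
python3 - <<'E'
import cv2,numpy as np
a=np.hstack([cv2.imread(f"pics/{n}.png")[60:330,200:420] for n in("w2","w4")])
cv2.imwrite("pics/comp1.png",cv2.resize(a,None,fx=1.8,fy=1.8,interpolation=cv2.INTER_CUBIC))
E
```

```text
t 5.93 pos [ 0.5661 -0.0646  0.191 ] z [ 0.001  0.    -1.   ] x [-0.618  0.786 -0.   ] F [-0.1 -0.2  0.9] w 0.0523 q6 -0.9
```

View pics/comp1.png

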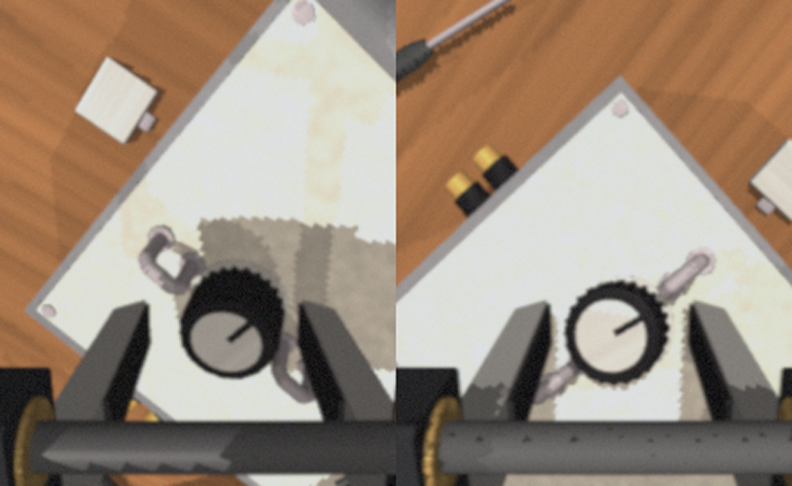

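```bash
cat > ptr.py <<'E'
import sys,pickle
from h import *
P=np.array([.5827,-.1248,-.175]);k=np.array([-.0212,.0562])
for n in sys.argv[1:]:
    c=pickle.load(open(n+".pkl","rb"));im=cv2.GaussianBlur(cv2.cvtColor(c["frame"],cv2.COLOR_RGB2GRAY),(0,0),.8).astype(np.float32)
    K0=np.array(panel(*k,.027));best=[]
    for du in np.arange(-3,3.1,.5):
      for dv in np.arange(-3,3.1,.5):
        # refine cap centre: bright ring inside
        best.append((du,dv))
    A=np.radians(np.arange(-180,180,3.));r=np.linspace(.003,.012,10)
    pts=np.array([[K0+np.array([np.cos(a)*C,-np.sin(a),np.cos(a)*S])*q for q in r] for a in A]).reshape(-1,3)
    uv=proj(w(P,pts),c)
    val=lambda d:cv2.remap(im,(uv[:,0]+d[0]).astype(np.float32)[:,None],(uv[:,1]+d[1]).astype(np.float32)[:,None],1).reshape(len(A),-1)
    d=max(best,key=lambda d:np.median(val(d),0).sum()+val(d).mean(0).sum())
    V=val(d).mean(1);i=V.argmin()
    print(n,"offset px",d,"pointer cw of up-slope",round(np.degrees(A[i])),"selector deg",round(np.degrees(A[i]))+150,"dark",V[i].round(),"median",np.median(V).round())
E
python3 ptr.py w1 w2 w4
```

```text
w1 offset px (np.float64(0.0), np.float64(0.5)) pointer cw of up-slope 3 selector deg 153 dark 126.0 median 220.0
w2 offset px (np.float64(1.0), np.float64(1.0)) pointer cw of up-slope 0 selector deg 150 dark 50.0 median 147.0
w4 offset px (np.float64(-0.5), np.float64(1.0)) pointer cw of up-slope -81 selector deg 69 dark 75.0 median 211.0
```

Emit:
inch_along([
  [0,0,0,0.12],
  [0,0,0,0.12],
  [0,0,0,0.12],
  [0,0,0,0.12],
  [0,0,0,0.12],
  [0,0,0,0.12],
  [0,0,0,0.12],
])

```text
t: 6.57
tool_pos: [0.566, -0.0646, 0.1909]
orientation: [0.768, 0.641, 0.0, -0.0]
wrist_force: [-0.5, -0.6, -1.2]
width: 0.0557
finger_force: 0.0
```

Emit:
inch_along([
  [0,0,0,0.12],
  [0,0,0,0.12],
  [0,0,0,0.12],
  [0,0,0,0.12],
  [0,0,0,0.12],
  [0,0,0,0.12],
  [0,0,0,0.12],
  [0,0,0,0],
])

```text
t: 7.23
tool_pos: [0.566, -0.0647, 0.1909]
orientation: [0.962, 0.274, 0.0, -0.0]
wrist_force: [0.5, 1.0, -0.1]
width: 0.0561
finger_force: 0.0
```

```bash
python3 look.py w5; python3 ptr.py w5
```

```text
t 7.23 pos [ 0.566  -0.0647  0.1909] z [ 0.  0. -1.] x [0.85  0.527 0.   ] F [ 0.5  1.  -0.1] w 0.0561 q6 0.78
w5 offset px (np.float64(1.0), np.float64(1.0)) pointer cw of up-slope -84 selector deg 66 dark 54.0 median 147.0
```

Emit:
inch_along([
  [0,0,0,0],
  [0,0,0,0],
  [0,0,0,0],
  [0,0,0,0],
], finger_gap=0.03, squeeze=25)

```text
t: 7.62
tool_pos: [0.5668, -0.0662, 0.1912]
orientation: [0.961, 0.276, 0.001, 0.002]
wrist_force: [2.7, -4.8, -3.3]
width: 0.0362
finger_force: 24.0
```

Emit:
inch_along([
  [0,0,0,-0.12],
  [0,0,0,-0.12],
  [0,0,0,-0.12],
  [0,0,0,-0.12],
  [0,0,0,-0.12],
  [0,0,0,-0.12],
  [0,0,0,-0.12],
  [0,0,0,-0.12],
  [0,0,0,-0.12],
  [0,0,0,-0.12],
  [0,0,0,-0.12],
  [0,0,0,0],
])

```text
t: 8.62
tool_pos: [0.5652, -0.0643, 0.1919]
orientation: [0.589, 0.808, 0.0, -0.001]
wrist_force: [-1.2, 1.2, 5.0]
width: 0.0363
finger_force: 24.8
```

```bash
python3 look.py w6
```

```text
t 8.62 pos [ 0.5652 -0.0643  0.1919] z [-0.001  0.001 -1.   ] x [-0.307  0.952  0.001] F [-1.2  1.2  5. ] w 0.0363 q6 -0.55
```

Emit:
inch_along([
  [0,0,0,0],
  [0,0,0,0],
  [0,0,0,0],
  [0,0,0,0],
], finger_gap=0.056, squeeze=25)

```text
t: 9.0
tool_pos: [0.5657, -0.0647, 0.1908]
orientation: [0.591, 0.807, -0.0, -0.0]
wrist_force: [0.4, 0.8, 0.0]
width: 0.0551
finger_force: 0.0
```

```bash
python3 look.py w7;python3 ptr.py w6 w7
```

```text
t 9.0 pos [ 0.5657 -0.0647  0.1908] z [-0.  0. -1.] x [-0.302  0.953  0.   ] F [0.4 0.8 0. ] w 0.0551 q6 -0.54
w6 offset px (np.float64(-0.5), np.float64(1.5)) pointer cw of up-slope -147 selector deg 3 dark 75.0 median 209.0
w7 offset px (np.float64(0.0), np.float64(3.0)) pointer cw of up-slope -150 selector deg 0 dark 84.0 median 210.0
```

Emit:
inch_along([
  [0,0,0,0],
  [0,0,0,0],
  [0,0,0,0],
  [0,0,0,0],
], finger_gap=0.03, squeeze=25)

```text
t: 9.38
tool_pos: [0.5655, -0.0648, 0.1909]
orientation: [0.591, 0.807, -0.0, -0.0]
wrist_force: [-0.4, -0.5, 0.3]
width: 0.0363
finger_force: 24.1
```

Emit:
inch_along([
  [0,0,0,-0.08],
  [0,0,0,-0.08],
  [0,0,0,-0.08],
  [0,0,0,0],
  [0,0,0,0],
])

```text
t: 9.8
tool_pos: [0.5641, -0.0636, 0.1909]
orientation: [0.491, 0.871, 0.0, -0.002]
wrist_force: [-3.8, 4.4, 3.5]
width: 0.0361
finger_force: 24.7
```

```bash
python3 look.py w8
python3 -c "
from station import arm;print(arm.get_obs()['torque'])"
```

```text
t 9.8 pos [ 0.5641 -0.0636  0.1909] z [-0.004  0.003 -1.   ] x [-0.518  0.855  0.004] F [-3.8  4.4  3.5] w 0.0361 q6 -0.78
[ 0.67794126  0.65403502 -0.11220288]
```

Emit:
inch_along([
  [0,0,0,0],
  [0,0,0,0],
  [0,0,0,0],
  [0,0,0,0],
], finger_gap=0.056, squeeze=25)

```text
t: 10.18
tool_pos: [0.5663, -0.0651, 0.1912]
orientation: [0.49, 0.872, -0.0, 0.001]
wrist_force: [-0.1, -0.1, -0.2]
width: 0.0555
finger_force: 0.0
```

```bash
python3 look.py w9;python3 ptr.py w8 w9
python3 - <<'E'
import cv2,numpy as np
a=np.hstack([cv2.imread(f"pics/{n}.png")[100:330,200:420] for n in("w7","w9")])
cv2.imwrite("pics/comp2.png",cv2.resize(a,None,fx=1.8,fy=1.8,interpolation=cv2.INTER_CUBIC))
E
```

```text
t 10.18 pos [ 0.5663 -0.0651  0.1912] z [ 0.001 -0.001 -1.   ] x [-0.52   0.854 -0.001] F [-0.1 -0.1 -0.2] w 0.0555 q6 -0.78
w8 offset px (np.float64(-0.5), np.float64(1.5)) pointer cw of up-slope -153 selector deg -3 dark 78.0 median 210.0
w9 offset px (np.float64(-0.5), np.float64(1.5)) pointer cw of up-slope -153 selector deg -3 dark 79.0 median 210.0
```

View pics/comp2.png

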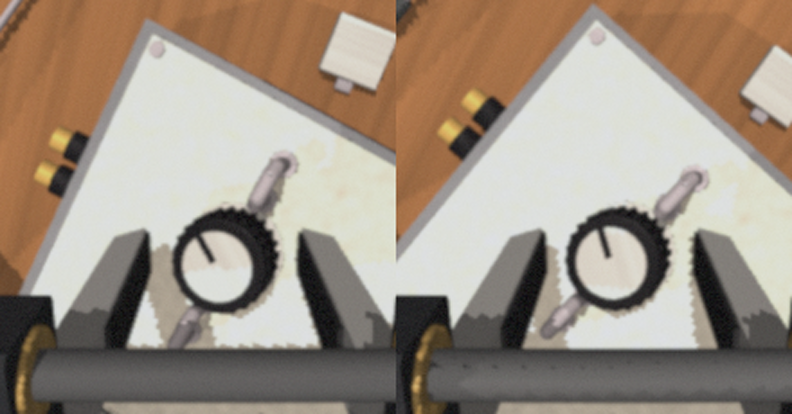

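Emit:
inch_along([
  [0,0,0,-0.12],
  [0,0,0,0],
])

```text
t: 10.4
tool_pos: [0.566, -0.065, 0.1911]
orientation: [0.436, 0.9, -0.0, 0.0]
wrist_force: [0.5, 0.4, 0.4]
width: 0.0561
finger_force: 0.0
```

Emit:
inch_along([
  [0,0,0,0],
  [0,0,0,0],
  [0,0,0,0],
  [0,0,0,0],
], finger_gap=0.03, squeeze=25)

```text
t: 10.73
tool_pos: [0.565, -0.0654, 0.191]
orientation: [0.437, 0.899, -0.001, -0.001]
wrist_force: [-1.4, -3.4, 2.0]
width: 0.0363
finger_force: 24.5
```

Emit:
inch_along([
  [0,0,0,0.12],
  [0,0,0,0.12],
  [0,0,0,0.12],
  [0,0,0,0.12],
  [0,0,0,0.12],
  [0,0,0,0.12],
  [0,0,0,0.12],
])

```text
t: 11.32
tool_pos: [0.5664, -0.0649, 0.1919]
orientation: [0.768, 0.641, 0.001, 0.001]
wrist_force: [-0.1, -0.3, 4.5]
width: 0.0366
finger_force: 25.5
```

Emit:
inch_along([
  [0,0,0,0.12],
  [0,0,0,0.12],
  [0,0,0,0.12],
  [0,0,0,0.12],
  [0,0,0,0.12],
  [0,0,0,0.12],
  [0,0,0,0.12],
  [0,0,0,0],
  [0,0,0,0],
])

```text
t: 12.07
tool_pos: [0.5672, -0.0658, 0.1927]
orientation: [0.962, 0.275, 0.002, 0.002]
wrist_force: [0.0, -2.7, 5.0]
width: 0.0363
finger_force: 25.5
```

```bash
python3 look.py w10
```

```text
t 12.07 pos [ 0.5672 -0.0658  0.1927] z [ 0.005 -0.003 -1.   ] x [0.849 0.528 0.003] F [ 0.  -2.7  5. ] w 0.0363 q6 0.78
```

Emit:
inch_along([
  [0,0,0,0],
  [0,0,0,0],
  [0,0,0,0],
  [0,0,0,0],
], finger_gap=0.056, squeeze=25)

```text
t: 12.45
tool_pos: [0.5654, -0.0645, 0.1907]
orientation: [0.961, 0.275, -0.0, -0.0]
wrist_force: [-0.2, 0.2, -0.4]
width: 0.0552
finger_force: 0.0
```

```bash
python3 look.py w11;python3 ptr.py w10 w11
```

```text
t 12.45 pos [ 0.5654 -0.0645  0.1907] z [-0.001  0.001 -1.   ] x [ 0.849  0.529 -0.   ] F [-0.2  0.2 -0.4] w 0.0552 q6 0.78
w10 offset px (np.float64(1.0), np.float64(1.0)) pointer cw of up-slope -75 selector deg 75 dark 53.0 median 146.0
w11 offset px (np.float64(1.0), np.float64(1.0)) pointer cw of up-slope -75 selector deg 75 dark 54.0 median 146.0
```

```bash
python3 look.py w12; python3 - <<'E'
import cv2,numpy as np
a=np.hstack([cv2.resize(cv2.imread(f"pics/{n}.png")[195:280,290:365],None,fx=5,fy=5,interpolation=cv2.INTER_CUBIC) for n in("w5","w12")])
cv2.imwrite("pics/comp3.png",a)
E
```

```text
t 12.5 pos [ 0.5655 -0.0645  0.1907] z [-0.001  0.    -1.   ] x [ 0.849  0.529 -0.   ] F [0.3 0.2 0.3] w 0.0559 q6 0.78
```

View pics/comp3.png

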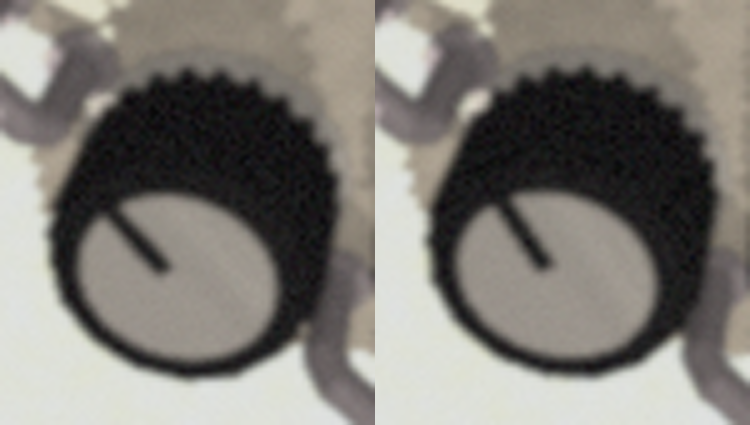

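The knob really sits about half way between clicks (about 75°), not on one. I'll let time pass and see whether it settles.

Emit:
inch_along([
  [0,0,0,0],
  [0,0,0,0],
  [0,0,0,0],
  [0,0,0,0],
  [0,0,0,0],
  [0,0,0,0],
], quiet=true)

```text
ok
```

```bash
python3 look.py w13;python3 ptr.py w12 w13
```

```text
t 13.05 pos [ 0.5657 -0.0648  0.1911] z [ 0. -0. -1.] x [ 0.849  0.529 -0.   ] F [ 0.5 -0.  -0. ] w 0.0563 q6 0.78
w12 offset px (np.float64(1.0), np.float64(1.0)) pointer cw of up-slope -75 selector deg 75 dark 51.0 median 146.0
w13 offset px (np.float64(1.0), np.float64(1.0)) pointer cw of up-slope -75 selector deg 75 dark 53.0 median 147.0
```

```bash
cat > ptr2.py <<'E'
import sys,pickle
from h import *
P=np.array([.5827,-.1248,-.175]);k=np.array([-.0212,.0562]);K0=np.array(panel(*k,.027))
# rectify: image of the cap plane, 0.1 mm/px, x right = psu -y (right), up = up slope
g=np.linspace(-.018,.018,361)
X,Y=np.meshgrid(g,-g)
pts=K0+np.stack([Y*C,-X,Y*S],-1).reshape(-1,3)
for n in sys.argv[1:]:
    c=pickle.load(open(n+".pkl","rb"));im=cv2.cvtColor(c["frame"],cv2.COLOR_RGB2GRAY)
    uv=proj(w(P,pts),c).astype(np.float32).reshape(361,361,2)
    q=cv2.remap(im,uv[...,0],uv[...,1],cv2.INTER_CUBIC);q=cv2.GaussianBlur(q,(0,0),3)
    th,b=cv2.threshold(q,0,255,cv2.THRESH_OTSU)
    cnt=max(cv2.findContours(b,cv2.RETR_EXTERNAL,cv2.CHAIN_APPROX_NONE)[0],key=cv2.contourArea)
    h=cv2.convexHull(cnt);(cx,cy),ax,_=cv2.fitEllipse(h)
    m=np.zeros_like(b);cv2.circle(m,(int(cx),int(cy)),int(min(ax)/2*.82),255,-1)
    d=(b==0)&(m>0);y,x=np.nonzero(d)
    vx,vy,x0,y0=cv2.fitLine(np.stack([x,y],1).astype(np.float32),cv2.DIST_L2,0,.01,.01).ravel()
    s=1 if (x0-cx)*vx+(y0-cy)*vy>0 else -1
    print(n,"centre mm",((cx-180)/10).round(1) if hasattr(cx,'round') else round((cx-180)/10,1),round((180-cy)/10,1),"axes",np.round(np.array(ax)/10,1),"line",round(float(np.degrees(np.arctan2(s*vx,-s*vy))),1),"centroid",round(float(np.degrees(np.arctan2(x0-cx,cy-y0))),1),len(x))
    cv2.imwrite(f"pics/r_{n}.png",q)
E
python3 ptr2.py w1 w2 w4 w5 w7 w9 w11 w13
```

```text
w1 centre mm 0.8 -0.1 axes [26.7 26.7] line 0.4 centroid 1.4 1601
w2 centre mm 1.0 -0.2 axes [26.  26.3] line -0.1 centroid 1.7 2429
w4 centre mm 0.9 -0.0 axes [26.4 26.5] line -80.4 centroid -79.8 1860
w5 centre mm 1.0 -0.2 axes [26.1 26.2] line -80.2 centroid -83.9 2611
w7 centre mm 1.0 0.0 axes [26.4 26.6] line -149.8 centroid -151.2 1919
w9 centre mm 0.9 0.0 axes [26.4 26.5] line -149.7 centroid -151.1 1911
w11 centre mm 1.0 -0.2 axes [26.1 26.2] line -71.8 centroid -74.6 2528
w13 centre mm 1.0 -0.2 axes [26.  26.3] line -72.0 centroid -74.4 2550
```

Emit:
inch_along([
  [0,0,0,-0.12],
  [0,0,0,-0.12],
  [0,0,0,-0.12],
  [0,0,0,-0.12],
  [0,0,0,-0.12],
  [0,0,0,-0.12],
  [0,0,0,-0.12],
  [0,0,0,-0.12],
  [0,0,0,-0.12],
  [0,0,0,-0.12],
  [0,0,0,-0.12],
  [0,0,0,-0.12],
], quiet=true)

```text
ok
```

Emit:
inch_along([
  [0,0,0,-0.12],
  [0,0,0,0],
])

```text
t: 14.27
tool_pos: [0.5657, -0.0648, 0.1911]
orientation: [0.489, 0.872, -0.0, 0.0]
wrist_force: [-1.2, -1.0, -0.2]
width: 0.056
finger_force: 0.0
```

```bash
python3 look.py w14
```

```text
t 14.27 pos [ 0.5657 -0.0648  0.1911] z [ 0. -0. -1.] x [-0.522  0.853 -0.   ] F [-1.2 -1.  -0.2] w 0.056 q6 -0.78
```

Emit:
inch_along([
  [0,0,0,0],
  [0,0,0,0],
  [0,0,0,0],
  [0,0,0,0],
], finger_gap=0.03, squeeze=25)

```text
t: 14.65
tool_pos: [0.5651, -0.0651, 0.191]
orientation: [0.49, 0.872, -0.001, -0.001]
wrist_force: [-2.0, -1.0, 0.8]
width: 0.0362
finger_force: 24.4
```

```bash
python3 look.py w15
```

```text
t 14.65 pos [ 0.5651 -0.0651  0.191 ] z [-0.002 -0.001 -1.   ] x [-0.52   0.854  0.   ] F [-2.  -1.   0.8] w 0.0362 q6 -0.78
```

Emit:
inch_along([
  [0,0,0,0.12],
  [0,0,0,0.12],
  [0,0,0,0.12],
  [0,0,0,0.12],
  [0,0,0,0.12],
  [0,0,0,0],
])

```text
t: 15.2
tool_pos: [0.5663, -0.0643, 0.1915]
orientation: [0.727, 0.687, 0.001, 0.0]
wrist_force: [-0.7, 1.0, 2.0]
width: 0.0368
finger_force: 25.6
```

```bash
python3 look.py w16
```

```text
t 15.2 pos [ 0.5663 -0.0643  0.1915] z [ 0.002  0.001 -1.   ] x [0.056 0.998 0.001] F [-0.7  1.   2. ] w 0.0368 q6 -0.18
```

Emit:
inch_along([
  [0,0,0,0.12],
  [0,0,0,0.12],
  [0,0,0,0.12],
  [0,0,0,0],
])

```text
t: 15.58
tool_pos: [0.5668, -0.0651, 0.1921]
orientation: [0.837, 0.547, 0.001, 0.001]
wrist_force: [-0.4, 0.2, 4.3]
width: 0.0361
finger_force: 25.9
```

```bash
python3 look.py w17;python3 ptr2.py w14 w15 w16 w17
```

```text
t 15.58 pos [ 0.5668 -0.0651  0.1921] z [ 0.003 -0.001 -1.   ] x [0.401 0.916 0.   ] F [-0.4  0.2  4.3] w 0.0361 q6 0.18
w14 centre mm 0.9 0.0 axes [26.4 26.5] line -72.3 centroid -71.6 1889
w15 centre mm 0.9 0.0 axes [26.4 26.6] line -71.0 centroid -71.8 1795
w16 centre mm 0.7 0.1 axes [26.  26.4] line -39.1 centroid -36.4 1562
w17 centre mm 0.8 0.0 axes [26.  26.6] line -25.6 centroid -21.8 1613
```

Emit:
inch_along([
  [0,0,0,0.12],
  [0,0,0,0.12],
  [0,0,0,0.12],
  [0,0,0,0],
])

```text
t: 15.97
tool_pos: [0.567, -0.0656, 0.1923]
orientation: [0.921, 0.389, 0.001, 0.002]
wrist_force: [-0.0, -1.1, 5.4]
width: 0.0362
finger_force: 25.9
```

```bash
python3 look.py w18;python3 ptr2.py w18
```

```text
t 15.97 pos [ 0.567  -0.0656  0.1923] z [ 0.004 -0.002 -1.   ] x [0.698 0.716 0.001] F [-0.  -1.1  5.4] w 0.0362 q6 0.54
w18 centre mm 1.0 -0.2 axes [26.3 26.5] line -10.7 centroid -9.2 2231
```

Emit:
inch_along([
  [0,0,0,0.12],
  [0,0,0,0.12],
  [0,0,0,0],
])

```text
t: 16.27
tool_pos: [0.5669, -0.0661, 0.1925]
orientation: [0.961, 0.276, 0.001, 0.002]
wrist_force: [-0.3, -1.4, 6.9]
width: 0.0358
finger_force: 25.4
```

```bash
python3 look.py w19
```

```text
t 16.27 pos [ 0.5669 -0.0661  0.1925] z [ 0.003 -0.003 -1.   ] x [0.848 0.53  0.001] F [-0.3 -1.4  6.9] w 0.0358 q6 0.78
```

Emit:
inch_along([
  [0,0,0,0],
  [0,0,0,0],
  [0,0,0,0],
  [0,0,0,0],
], finger_gap=0.056, squeeze=25)

```text
t: 16.65
tool_pos: [0.5652, -0.0645, 0.1904]
orientation: [0.961, 0.276, -0.001, -0.001]
wrist_force: [0.1, -0.0, -0.5]
width: 0.0555
finger_force: 0.0
```

```bash
python3 look.py w20;python3 ptr2.py w19 w20
```

```text
t 16.65 pos [ 0.5652 -0.0645  0.1904] z [-0.002  0.001 -1.   ] x [ 0.848  0.53  -0.001] F [ 0.1 -0.  -0.5] w 0.0555 q6 0.78
w19 centre mm 1.0 -0.2 axes [26.3 26.5] line 0.7 centroid 2.5 2289
w20 centre mm 1.0 -0.2 axes [26.1 26.3] line 0.1 centroid 1.8 2421
```

Emit:
inch_along([
  [0,0,-0.02,0],
  [0,0,-0.02,0],
  [0,0,-0.02,0],
  [0,0,-0.02,0],
  [0,0,-0.02,0],
  [0,0,-0.01,0.12],
  [0,0,0,0.122],
  [0,0,0,0.122],
  [0,0,0,0.122],
  [0,0,0,0.122],
  [0,0,0,0.122],
  [0,0,0,0],
])

```text
t: 17.7
tool_pos: [0.5655, -0.0646, 0.3006]
orientation: [0.996, -0.087, -0.0, -0.0]
wrist_force: [-0.4, -0.5, -0.4]
width: 0.0561
finger_force: 0.0
```

```bash
python3 look.py w21
```

```text
t 17.7 pos [ 0.5655 -0.0646  0.3006] z [-0.001  0.    -1.   ] x [ 0.985 -0.173 -0.001] F [-0.4 -0.5 -0.4] w 0.0561 q6 1.51
```

Emit:
inch_along([
  [0,0.02,0,0],
  [0,0.02,0,0],
  [0,0.02,0,0],
  [0,0.02,0,0],
  [0,0.02,0,0],
  [0,0.018,0,0],
  [0,0,0,0],
  [0,0,0,0],
], finger_gap=0, squeeze=10)

```text
t: 18.42
tool_pos: [0.5453, -0.1814, 0.3008]
orientation: [0.996, -0.086, -0.0, -0.0]
wrist_force: [0.6, 0.5, -0.1]
width: 0.0063
finger_force: 0.0
```

```bash
python3 look.py w22;python3 ptr2.py w21 w22
python3 - <<'E'
import cv2
cv2.imwrite("pics/v22.png",cv2.resize(cv2.imread("pics/w22.png")[70:330,190:450],None,fx=2.3,fy=2.3,interpolation=cv2.INTER_CUBIC))
E
```

```text
t 18.42 pos [ 0.5453 -0.1814  0.3008] z [-0.     0.001 -1.   ] x [ 0.985 -0.171 -0.001] F [ 0.6  0.5 -0.1] w 0.0063 q6 1.3
w21 centre mm 0.7 -0.3 axes [26.8 27. ] line -0.2 centroid -0.2 1476
w22 centre mm 0.3 -0.4 axes [26.7 27. ] line 0.3 centroid -1.3 1836
```

View pics/v22.png

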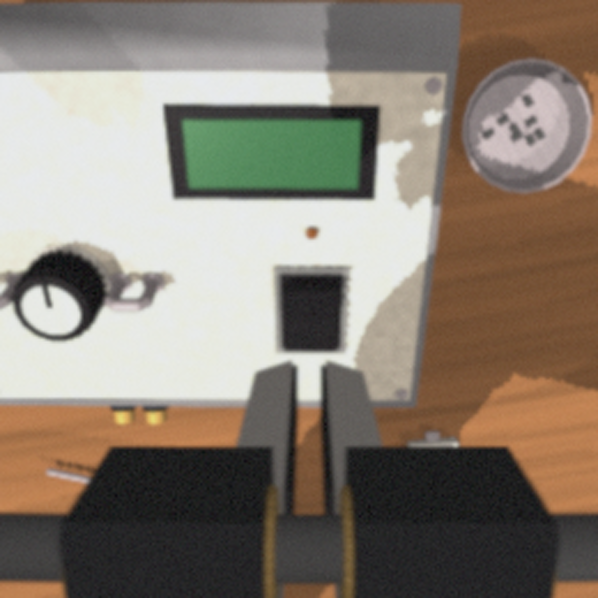

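The view shows the rocker frame's corners at about (275,267), (350,267), (344,353) and (278,352) in the crop. The knob pointer points up the slope and the dish is clear at (527,125).

```bash
python3 - <<'E'
from h import *
import pickle
c=pickle.load(open("w22.pkl","rb"));P=np.array([.5827,-.1248,-.175])
W=np.array([[(a+.5)/2.3-.5+190,(b+.5)/2.3-.5+70] for a,b in[(275,267),(350,267),(344,353),(278,352)]])
def fn(r): return (proj(w(P,[panel(r[0]+sx*.025*C,r[1]+sy*.018,.003) for sx,sy in[(1,1),(1,-1),(-1,-1),(-1,1)]]),c)-W).ravel()
s=least_squares(fn,[-.035,-.062]);r=s.x;print(r,s.fun.round(1))
print("rocker",w(P,[panel(*r)]))
for d in (0,.016): print(d,w(P,[panel(r[0]+d*C,r[1],0)]))
E
python3 look.py
```

```text
[-0.03635037 -0.06182575] [-0.5 -0.   0.1  0.1  1.1 -0.2 -0.7  0.1]
rocker [[ 0.53614046 -0.17935256  0.07386872]]
0 [[ 0.53614046 -0.17935256  0.07386872]]
0.016 [[ 0.55112495 -0.18200195  0.07881299]]
t 18.47 pos [ 0.5454 -0.1807  0.3008] z [-0.     0.001 -1.   ] x [ 0.985 -0.17  -0.001] F [-0.7  0.2  0.6] w 0.0023 q6 1.3
```

Emit:
inch_along([
  [-0.0065,0,0.01,0],
  [0,0,0.015,0],
  [0,0,0.015,0],
  [0,0,0.015,0],
  [0,0,0.015,0],
  [0,0,0.015,0],
  [0,0,0.01,0],
  [0,0,0.01,0],
  [0,0,0.003,0],
  [0,0,0,0],
  [0,0,0,0],
])

```text
t: 19.38
tool_pos: [0.5395, -0.1798, 0.1935]
orientation: [0.996, -0.086, 0.0, 0.0]
wrist_force: [-0.3, -0.3, 1.3]
width: 0.0006
finger_force: 0.0
```

Emit:
inch_along([
  [0,0,0.002,0],
  [0,0,0.002,0],
  [0,0,0,0],
])

```text
t: 19.63
tool_pos: [0.5393, -0.18, 0.1894]
orientation: [0.996, -0.086, 0.0, 0.0]
wrist_force: [0.0, -0.3, 1.1]
width: 0.0004
finger_force: 0.3
```

Emit:
inch_along([
  [0,0,0.001,0],
  [0,0,0.001,0],
  [0,0,0,0],
])

```text
t: 19.88
tool_pos: [0.5398, -0.1802, 0.1884]
orientation: [0.996, -0.086, 0.001, 0.0]
wrist_force: [-0.3, 0.9, 5.8]
width: 0.0001
finger_force: 2.6
```

Emit:
inch_along([
  [0,0,0.001,0],
  [0,0,0.001,0],
  [0,0,0,0],
])

```text
t: 20.13
tool_pos: [0.5403, -0.1803, 0.1877]
orientation: [0.996, -0.086, 0.002, 0.001]
wrist_force: [-1.4, 1.8, 12.0]
width: 0.0009
finger_force: 5.2
```

Emit:
inch_along([
  [0,0,0.001,0],
  [0,0,0.001,0],
  [0,0,0,0],
])

```text
t: 20.38
tool_pos: [0.5397, -0.1802, 0.1841]
orientation: [0.996, -0.086, 0.001, 0.0]
wrist_force: [-0.3, 0.1, -0.0]
width: 0.0002
finger_force: 0.1
```

Emit:
inch_along([
  [0,0,0.001,0],
  [0,0,0,0],
])

```text
t: 20.55
tool_pos: [0.5388, -0.1798, 0.1817]
orientation: [0.996, -0.086, -0.0, -0.0]
wrist_force: [0.1, -0.1, 0.4]
width: 0.0007
finger_force: 0.0
```

Force fell from 12 N to 0, so it snapped over. I'll raise the tool and check the rocker and pointer.

Emit:
inch_along([
  [0,0,-0.01,0],
  [0,0,-0.02,0],
  [0,0,-0.02,0],
  [0,0,-0.02,0],
  [0,0,-0.02,0],
  [0,0,-0.02,0],
  [0,0,-0.01,0],
  [0,0,0,0],
  [0,0,0,0],
])

```text
t: 21.3
tool_pos: [0.5389, -0.1798, 0.3021]
orientation: [0.996, -0.086, 0.0, 0.0]
wrist_force: [-0.0, 0.3, -0.1]
width: 0.0006
finger_force: 0.0
```

```bash
python3 look.py w23;python3 ptr2.py w23
python3 - <<'E'
import cv2
cv2.imwrite("pics/v23.png",cv2.resize(cv2.imread("pics/w23.png")[70:330,190:450],None,fx=2.3,fy=2.3,interpolation=cv2.INTER_CUBIC))
E
```

```text
t 21.3 pos [ 0.5389 -0.1798  0.3021] z [ 0. -0. -1.] x [ 0.985 -0.172  0.   ] F [-0.   0.3 -0.1] w 0.0006 q6 1.3
w23 centre mm 0.5 -0.4 axes [26.6 27. ] line 0.6 centroid -1.3 1814
```

View pics/v23.png

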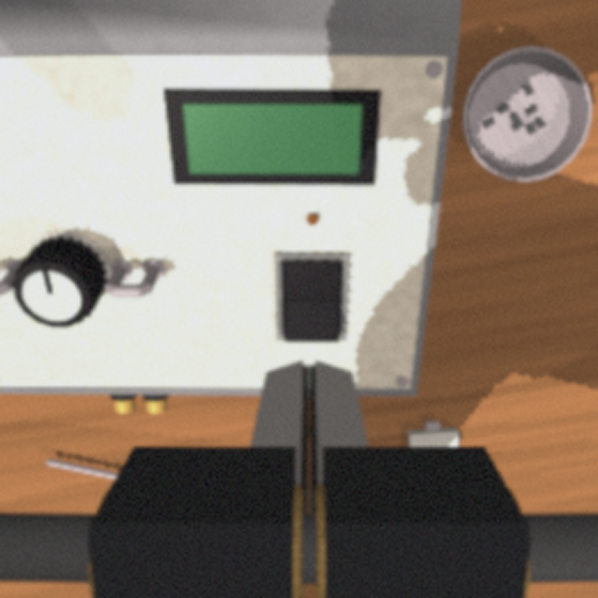

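The rocker now shows a crease at about (313,303) with the near half raised, which is on. The pointer is straight up the slope, the fifth click, and the dish and cards haven't moved.

```bash
python3 -c "
from station import workorder;print(workorder.finish_job())"
```

```text
the job is handed in; nothing more can be done
None
```

The job is handed in after about 21 s on the robot's clock: the selector went back to its stop and then up to the fifth click (pointer within about 1° of straight up the slope), then the rocker snapped on, with the dish and cards in view unmoved; the hand-in returned no verdict.

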